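# Roll the spare idler pulley into its dock

## Task

Roll the toothed idler pulley that stands on its rim across the deck into its dock, between the two low guide rails, and press it gently home against the black end block until the steel plunger is pushed in flush; then let go and leave it standing there. Keep it upright and rolling on its rim all the way, never lifted, laid over or dragged with its rim not turning. Only the pulley may touch the dock, no harder than 15 N, and leave everything else where it is.

Things in the scene. Friction and masses are not known exactly. Their poses are not given: they have to be found in the camera images.
- pulley: Aluminium toothed idler pulley, a disc 76 mm across, 22 mm thick, 0.25-0.5 kg, standing free on its rim (topples if leaned over 16 deg). Origin: disc centre, on the axle, 38 mm above the deck. y = axle, level while upright; x and z turn with the disc as it rolls. At the start z is up and x points level, roughly to the room's +y, towards the dock.
- pulley_axle (a point): Centre of the pulley's axle (the disc's centre). The axle is a steel rod 14 mm in diameter, 48 mm long with flat ends, sticking out 13 mm from both faces; it runs in bearings, so the disc turns freely about it. Held by its two ends, one finger each side of the disc, it lets the pulley roll as the fingers travel. The disc reaches 38 mm above and below it.
- dock: Fixed dock. Origin on the deck, on the lane's centre line; x points inwards along the lane, z up. The pulley rolls on the bare deck between two guide rails 12 mm high, 27 mm apart inside, from x = -160 to +110 mm. Outside the rails are 4 mm high flanges, 82 mm wide over all, from x = 5 to 110 mm.
- dock_mouth (a point): Mouth of the dock's lane, on the deck on the centre line at dock x = -200 mm, where flared lead-ins have widened the gap between the rails to about 44 mm.
- dock_end (a point): Where the end block's face can stand farthest in: dock x = +45 mm, 38 mm up. The black block (45 mm deep, 26 wide, 71 high with its knob) is clamped with its face anywhere from dock x = 0 to +45 mm; its place is not measured, find it by feel. It does not yield. The home pulley touches the face, its axle 38 mm before it.
- plunger (a joint): How far (m) the end block's plunger is pushed in: 0 = sticking out 12 mm from the block's face, 0.012 = flush. A 12 mm round steel pin 38 mm above the deck on the lane's centre line. Stiff: needs about 4 N plus the friction at the pulley's rim, stays where it is left; once it is flush the pulley meets the rigid block.
- tube_a: capped white plastic sample tube standing upright, 38 mm collar, 140 mm tall; origin at its underside. Bystander.
- tube_b: the same kind of white tube, standing, 140 mm tall. Bystander.
- beaker: white plastic beaker, 72 mm across, 85 mm tall; origin at its underside. Bystander.
- idler: small flanged pulley lying flat on its side, 60 mm across, 21 mm high; not the one to roll. Bystander.
- collar: steel shaft collar lying flat, 36 mm across, 14 mm high. Bystander.
- jar: white jar with a black cap, 60 mm across, 80 mm tall. Bystander.
- wrench: steel wrench lying flat, 150 mm long. Bystander.
There are look-alikes about, which are no part of the job. Leave any orange look-alike of the pulley alone.

How it is judged (in metres and radians):
On the way, in this order (a step that is already met when the one before it is completed fails the run):
1. the pulley has rolled half a turn on its rim, upright, on the deck (angle between pulley's own z axis and vertical above 2.5 rad and height (world z) of pulley below 0.043 m and angle between pulley's own y axis and vertical between 1.42 and 1.72 rad), for 0.02 s.
2. the pulley has rolled on to a full turn (angle between pulley's own z axis and vertical below 0.64 rad and height (world z) of pulley below 0.043 m and angle between pulley's own y axis and vertical between 1.42 and 1.72 rad), for 0.02 s.
3. the pulley has pressed the plunger in flush (value of joint plunger above 0.0105 m and contact force between pulley and dock above 1 N and y of pulley in the frame of dock between -0.005 and 0.005 m and x of pulley in the frame of dock between -0.06 and 0.02 m), for 0.1 s.
At the end, for the whole second after the job is handed in: The plunger is in to within 1.5 mm of flush; the pulley stands upright (axle within 8.5 degrees of level) on the deck in the lane, its centre within 5 mm of the lane's centre line and from 60 mm before to 20 mm past the dock's origin along the lane, at rest and released (value of joint plunger above 0.0105 m and height (world z) of pulley below 0.043 m and linear speed of pulley below 0.02 m/s and contact force between the fingers and pulley below 0.1 N and angle between pulley's own y axis and vertical between 1.42 and 1.72 rad and y of pulley in the frame of dock between -0.005 and 0.005 m and x of pulley in the frame of dock between -0.06 and 0.02 m); the robot touches nothing.
It fails at once if the pulley is lifted more than 10 mm off the deck (height (world z) of pulley above 0.048 m).
It fails at once if the pulley is laid over (axle more than 23 degrees out of level) (angle between pulley's own y axis and vertical below 1.17 rad or angle between pulley's own y axis and vertical above 1.97 rad).
It fails at once if the pulley is pressed against the dock with more than 15 N (contact force between pulley and dock above 15 N).
It fails at once if the robot touches the dock itself (contact force between any of the fingers, the arm and dock above 1 N).
It fails at once if a bystander is pushed more than 20 mm from its place (distance of any of tube_a, tube_b, beaker, idler, collar, jar, wrench from where it was at the start of the episode above 0.02 m).
It also fails if it takes over 61 s, if anything falls off the work surface, if the arm or the gripper's body presses on something with over 40 N, if the wrist force passes 120 N, or if a joint passes its speed limit or range.

## Robot

A 6-joint arm with a two-finger parallel gripper is mounted at the origin on the work surface. World frame = base frame: x ahead of the robot, y to its left, z up, the work surface at z = 0. Lengths are in m, angles in degrees, forces in N, time in s.
With the tool pointing down it reaches from about 0.4 to 0.825 m from the base axis. Payload 7 kg.
Tool frame: the origin (TCP) lies at the very end of the fingers, on their centre line; the grasp point (between the pads) lies 19 mm behind it (r.grasp_offset is the z of the grasp point in the tool frame, in m); z points along the fingers, y is the direction in which the jaws open and shut (so a half turn about z gives the same grasp; the last joint's range is limited). The gripper opens to 88 mm and grips with 3 to 60 N. Pads are 19 mm wide; open, the fingers measure 130 mm over their backs; the gripper's body (78 mm by 193 mm) begins 47 mm behind the grasp point.
Start: joints at [-48.868, 20.546, 0.682, 0, -70.136, -16.507], TCP at [0.281, -0.614, 0.227] pointing down, gripper open.
Joint ranges: [-176.03, 176.03], [-82.01, 121.73], [-58.28, 71.71], [-173.87, 95.51], [-174.79, -0.11], [-173.66, 173.66]. Speed limits (degrees/s): [136.94, 136.94, 172.46, 180, 180, 180].

## Interface

Orientations are given as [roll, pitch, yaw] about the fixed x, y, z axes, in that order (R = Rz(yaw) Ry(pitch) Rx(roll)).
In Python, from plant import r gives the robot as it stands.
- The arm moves only by the tool carry_out, never from a script. Its argument "plan" is a list of rows, each a list of 6 numbers: the shift along the world's x, y, z in m, then the turn, a rotation vector about the world's x, y, z in rad. In form: [[tx, ty, tz, wx, wy, wz], ...]. A call has 1 to 12 rows; each row shifts and turns the pose as measured when the row begins; what a row does not reach is not made up. A row lasts 1/12 s, in which the tool goes at most 41.7 mm and 7.16 degrees, less where a joint would pass 70% of its speed; a pose out of reach is approached as far as the arm can. A call with a gripper value outside its range is refused whole. "fingers" is the closure, from -1 (fully open) to 1 (shut), set as the call begins (left out, the last holds). The fingers move at their own pace and stop on an object; "force" is the grip in N (left out, the last holds). Time passes only in rows, so rows that do not move let the fingers close. It gives the time, the measured TCP pose, the force and the opening at its end, in the units of the state.
- r.get_state(): the state, without advancing time (a new reading comes with each control period).
- r.capture(name): name is "scene" or "side" or "wrist"; returns the picture (384x512x3 uint8, red, green, blue); there is no depth.
- r.camera_model(name): a dict with "fov_y" (degrees; the focal length in pixels is half the picture's height over the tangent of half this angle, whatever the lens; pixels are square), "cx", "cy" (the principal point, pixels), "R" (3x3) and "t" (3): a world point X has camera coordinates R X + t; the wrist camera has in their place "mount" (4x4, takes a point from camera to tool coordinates, whose origin is the TCP and whose axes are the flange's). Camera axes: x right, y down, z forward; pixel columns grow to the right and rows downward; lengths in m; the calibration is good to about 2 mm. A picture is of the moment at which its call begins: read the wrist's pose just before it. camera_model takes no time and is no camera call.
- r.close_job(): hands the job in, once; it reports no verdict.
The state is a dict: "time_s": time; "joints": joint angles; "qd": joint speeds; "joint_torque": joint torques, N m; "tcp_pos": TCP position; "eef_rot": TCP orientation; "contact_force": force on the tool from outside, world axes, zero at the start; "moment": the same for the moment, N m; "gripper_width": finger opening in m.
Only numpy, scipy, OpenCV 4.12 (cv2) and the standard library are available. Lean on these libraries where they do the work, as an engineer would, in place of code of your own. Each camera call takes 0.05 s, during which the arm holds its last target.

## Working session

There is one attempt and no reset: what is moved stays moved. The work goes in short steps, Python scripts to look and compute and a tool call to move; the robot and the scene stay as the last step left them, time stands still between calls to the robot, and variables do not carry over. Pictures are saved under pics/ and viewed, and the job is handed in when it is done.

Besides the shell and the picture viewer there is one more tool, called after "Emit:" as name([rows], argument=value, ...), one row to a line, values as JSON. carry_out: Moves the arm, as the interface text tells. Its arguments: {"type":"object","properties":{"plan":{"type":"array"},"fingers":{"type":"number"},"force":{"type":"number"}},"required":["plan"]}

```bash
ls; mkdir -p pics; cat > h.py <<'E'
import numpy as np, cv2
from plant import r
def snap(name,fn):
    s=r.get_state(); im=r.capture(name); cv2.imwrite('pics/'+fn,im[:,:,::-1]); return s,im
E
python3 - <<'E'
from h import *
print(r.get_state())
for n in ["scene","side","wrist"]:
    snap(n,n+"0.png"); print(n,r.camera_model(n))
E
```

```text
pics
{'time_s': 0.0, 'joints': array([-4.88685444e+01,  2.05904905e+01,  6.33098205e-01, -1.93474918e-02,
       -7.01358635e+01, -1.65065378e+01]), 'qd': array([ 0.08393935,  0.02533921,  0.02363708,  0.05034699,  0.04587018,
       -0.01902844]), 'joint_torque': array([-1.66265281e-04, -5.82712376e+01,  2.93068832e+01,  6.99778318e+00,
        6.81131176e-03, -2.58390583e-04]), 'tcp_pos': array([ 0.28101588, -0.61317815,  0.22563065]), 'eef_rot': array([ 1.79905420e+02, -9.06042591e-03, -1.55381664e+02]), 'contact_force': array([ 0.35615433, -0.49807091,  0.15926469]), 'moment': array([0.01127335, 0.04432596, 0.047327  ]), 'gripper_width': 0.08762344270933119}
scene {'fov_y': 45.33480157737619, 'cx': 256.20579633271143, 'cy': 183.00437492361866, 'R': array([[ 0.03938369,  0.99921674, -0.0038506 ],
       [ 0.6337235 , -0.02795699, -0.77305429],
       [-0.77255644,  0.02800552, -0.63432818]]), 't': array([-0.06932051, -0.30034577,  1.9017179 ])}
side {'fov_y': 44.29844222283092, 'cx': 254.79819799726107, 'cy': 197.0362107685407, 'R': array([[-0.72192475, -0.69170842,  0.019082  ],
       [-0.49672845,  0.49883443, -0.71022888],
       [ 0.48175253, -0.52221038, -0.70371217]]), 't': array([0.4129225 , 0.30908246, 1.09841486])}
wrist {'fov_y': 60.01952966097127, 'cx': 253.16464061652042, 'cy': 183.25458074085648, 'mount': array([[-1.04182776e-03, -9.61766199e-01, -2.73869848e-01,
         7.42190790e-02],
       [ 9.99999414e-01, -1.08241961e-03, -2.89393275e-06,
        -2.17155034e-04],
       [-2.93658806e-04, -2.73869690e-01,  9.61766763e-01,
        -1.59260173e-01],
       [ 0.00000000e+00,  0.00000000e+00,  0.00000000e+00,
         1.00000000e+00]])}
```

View pics/scene0.png

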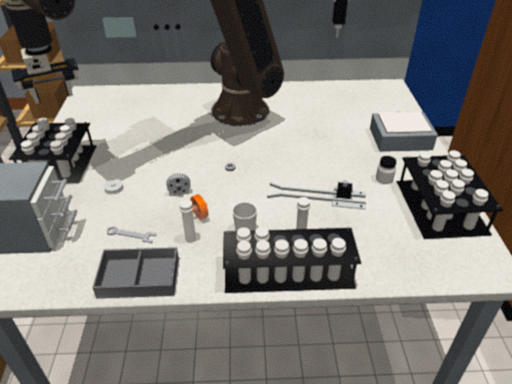

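View pics/side0.png

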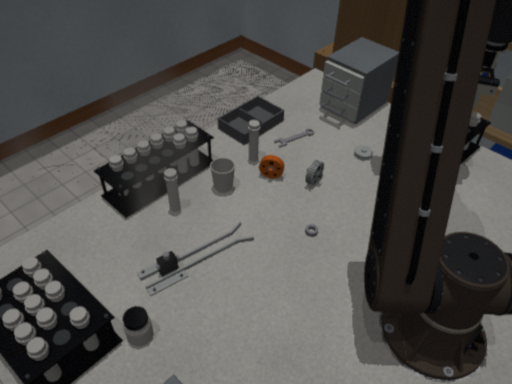

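View pics/wrist0.png

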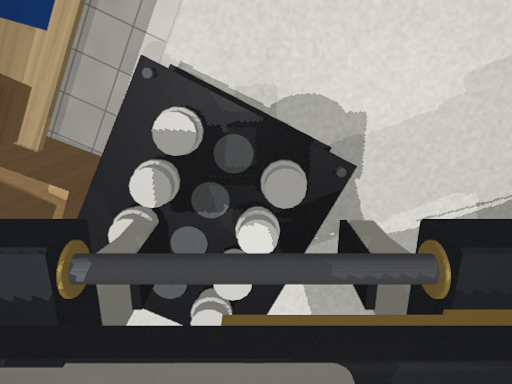

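The scene view shows the grey pulley at about (178,184), the orange look-alike at (199,207), and the dock with rails from (270,190) to the black block at (345,188). The side view shows the pulley at (315,172), rail ends at (240,226) and (252,239), and the block at (167,262).

```bash
cat >> h.py <<'E'
def ray(name,uv,s=None,cm=None):
    m=cm or r.camera_model(name); f=192/np.tan(np.radians(m['fov_y']/2))
    d=np.array([(uv[0]-m['cx'])/f,(uv[1]-m['cy'])/f,1.])
    if 'mount' in m:
        from scipy.spatial.transform import Rotation as Ro
        R=Ro.from_euler('xyz',s['eef_rot'],degrees=True).as_matrix(); M=m['mount']
        return R@M[:3,3]+s['tcp_pos'], R@M[:3,:3]@d
    R=m['R'];return -R.T@m['t'], R.T@d
def onz(name,uv,z,s=None):
    o,d=ray(name,uv,s); return o+d*(z-o[2])/d[2]
def tri(rs):
    A=np.zeros((3,3));b=np.zeros(3)
    for o,d in rs:
        d=d/np.linalg.norm(d);P=np.eye(3)-np.outer(d,d);A+=P;b+=P@o
    x=np.linalg.solve(A,b); return x,[np.linalg.norm(np.cross(d/np.linalg.norm(d),x-o)) for o,d in rs]
def proj(name,X,s=None):
    m=r.camera_model(name); f=192/np.tan(np.radians(m['fov_y']/2)); X=np.asarray(X)
    if 'mount' in m:
        from scipy.spatial.transform import Rotation as Ro
        R=Ro.from_euler('xyz',s['eef_rot'],degrees=True).as_matrix(); M=m['mount']
        p=M[:3,:3].T@(R.T@(X-s['tcp_pos'])-M[:3,3])
    else: p=m['R']@X+m['t']
    return m['cx']+f*p[0]/p[2], m['cy']+f*p[1]/p[2]
E
python3 - <<'E'
from h import *
print(tri([ray('scene',(178,184)),ray('side',(315,172))]))
print(tri([ray('scene',(345,188)),ray('side',(167,262))]))
for uv in[(270,186),(270,197),(199,207)]: print(onz('scene',uv,.01))
for uv in[(240,226),(252,239),(272,166)]: print(onz('side',uv,.01))
a=cv2.imread('pics/scene0.png')[140:250,90:390];b=cv2.imread('pics/side0.png')[110:310,120:340]
cv2.imwrite('pics/za.png',cv2.resize(a,None,fx=2.6,fy=2.6,interpolation=2))
cv2.imwrite('pics/zb.png',cv2.resize(b,None,fx=3,fy=3,interpolation=2))
E
```

```text
(array([ 0.51574753, -0.2023541 ,  0.03813453]), [np.float64(0.000864578791339517), np.float64(0.0008645787913395001)])
(array([0.56399332, 0.32607937, 0.04215641]), [np.float64(0.0012338482630028448), np.float64(0.0012338482630028967)])
[0.50581425 0.09473813 0.01      ]
[0.56053659 0.09130889 0.01      ]
[ 0.59805495 -0.13219517  0.01      ]
[0.53999676 0.09275415 0.01      ]
[0.48389419 0.10310158 0.01      ]
[ 0.64732679 -0.15666521  0.01      ]
```

View pics/za.png

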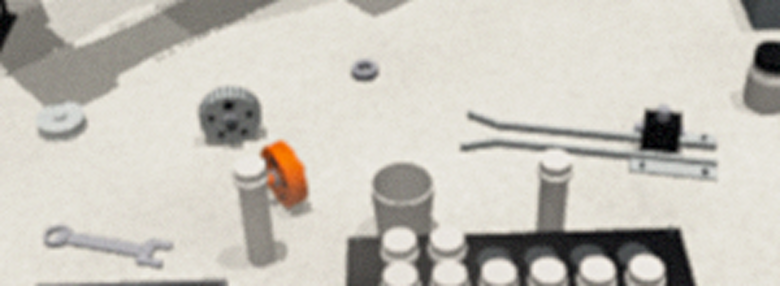

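View pics/zb.png

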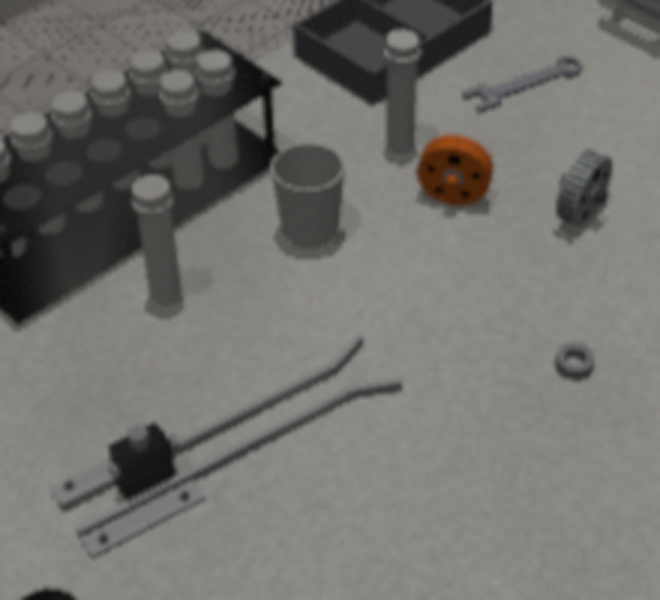

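Emit:
carry_out([
  [0.005, 0.035, 0.01, 0, 0, 0.09],
  [0.005, 0.035, 0.01, 0, 0, 0.09],
  [0.005, 0.035, 0.01, 0, 0, 0.09],
  [0.01, 0.035, 0.005, 0, 0, 0.09],
  [0.02, 0.035, 0, 0, 0, 0.09],
  [0.02, 0.035, 0, 0, 0, 0.09],
  [0.025, 0.033, 0, 0, 0, 0.09],
  [0.025, 0.033, 0, 0, 0, 0.09],
  [0.025, 0.033, 0, 0, 0, 0.09],
  [0.025, 0.033, 0, 0, 0, 0.09],
  [0.025, 0.033, 0, 0, 0, 0.09],
  [0.025, 0.033, 0, 0, 0, 0.09],
], fingers=-1)

```text
time_s: 1.15
tcp_pos: [0.4896, -0.197, 0.257]
eef_rot: [179.6, -0.1, -91.4]
contact_force: [0.8, -1.0, 0.4]
gripper_width: 0.0878
```

```bash
python3 - <<'E'
from h import *
s,_=snap('wrist','w1.png'); print(s)
for n,a,b in[('tube_a top',(185,205),(254,124)),('tube_b top',(303,202),(171,173)),('orange',(199,207),(272,166)),('beaker',(244,206),(222,164))]:
    print(n,tri([ray('scene',a),ray('side',b)]))
E
```

```text
{'time_s': 1.15, 'joints': array([ -0.5289603 ,   5.71874788, -14.82985991,   0.10903525,
       -69.87135483,  -0.875152  ]), 'qd': array([48.799917  , 10.7876915 , 12.18728255,  0.25643923, -1.26091762,
       16.2589479 ]), 'joint_torque': array([ -4.56097215, -40.13597846,  27.75427938,   6.71017036,
        -0.07754256,  -0.55752039]), 'tcp_pos': array([ 0.48960953, -0.19700359,  0.2569929 ]), 'eef_rot': array([ 1.79581612e+02, -1.08500776e-01, -9.13658187e+01]), 'contact_force': array([ 0.79338301, -0.98620783,  0.41691421]), 'moment': array([-0.10925299, -0.1265191 , -0.03430796]), 'gripper_width': 0.08783642185483524}
tube_a top (array([ 0.72493887, -0.15268536,  0.13360875]), [np.float64(0.0002018988312131945), np.float64(0.0002018988312132789)])
tube_b top (array([0.72727916, 0.16836484, 0.1348969 ]), [np.float64(0.0011993072071166473), np.float64(0.001199307207116574)])
orange (array([ 0.62679322, -0.12991948,  0.03753091]), [np.float64(0.0019413579679078221), np.float64(0.001941357967907792)])
beaker (array([0.69326628, 0.00983389, 0.09332579]), [np.float64(0.002460740289201923), np.float64(0.0024607402892020073)])
```

View pics/w1.png

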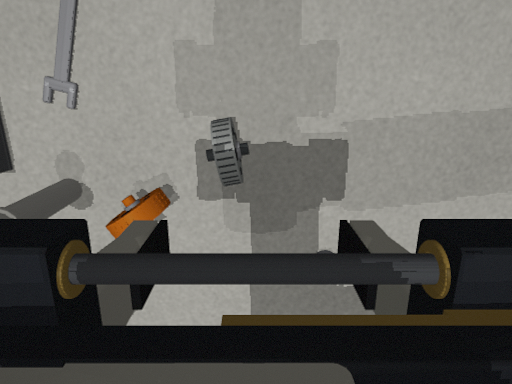

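The wrist view shows the pulley's rim at (227,152) with axle stubs at about (210,155) and (245,149). The arm was still moving, so I'll let it settle and look again.

Emit:
carry_out([
  [0.02, 0.02, 0, 0, 0, 0],
  [0.005, 0.01, 0, 0, 0, 0],
  [0, 0, 0, 0, 0, 0],
  [0, 0, 0, 0, 0, 0],
  [0, 0, 0, 0, 0, 0],
])

```text
time_s: 1.62
tcp_pos: [0.5208, -0.1572, 0.2554]
eef_rot: [179.5, -0.0, -90.3]
contact_force: [0.7, -0.1, -0.7]
gripper_width: 0.0875
```

```bash
python3 - <<'E'
from h import *
s,im=snap('wrist','w2.png'); print(s['time_s'],s['tcp_pos'],s['eef_rot'],s['qd'])
np.save('w2s.npy',[*s['tcp_pos'],*s['eef_rot']])
c=proj('wrist',[.516,-.2023,.038],s);print(c)
x,y=int(c[0]),int(c[1])
cv2.imwrite('pics/z2.png',cv2.resize(im[max(y-60,0):y+60,x-80:x+80,::-1],None,fx=5,fy=5,interpolation=2)); print(x-80,max(y-60,0))
E
```

```text
1.6167 [ 0.5207989  -0.15721977  0.25539917] [ 1.79533926e+02 -4.98656642e-02 -9.03062365e+01] [-0.23739329 -0.0931921  -0.32881464  0.07054672 -0.13101537  0.31546655]
(np.float64(255.4716997379733), np.float64(115.86233284793832))
175 55
```

View pics/z2.png

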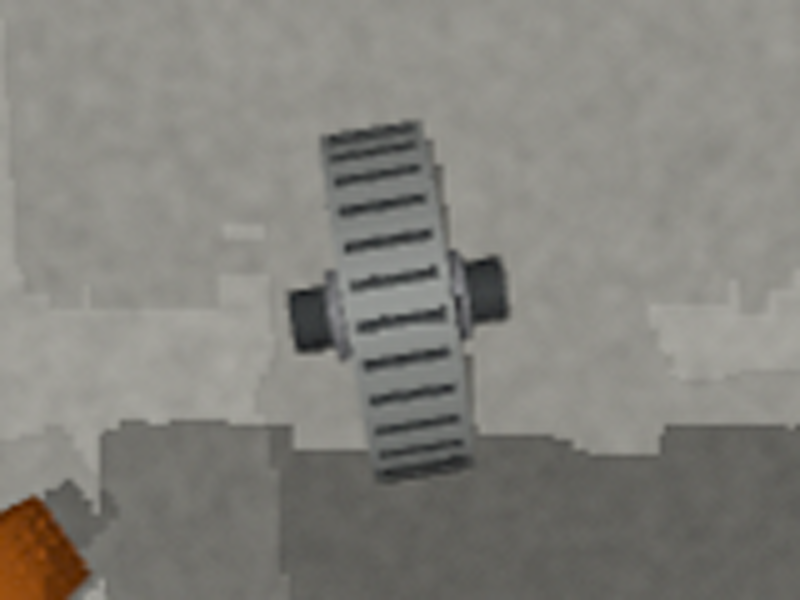

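The zoom shows the axle ends at full-picture (233.0,119.4) and (276.6,112.6), so the pulley is turned a few degrees.

```bash
python3 - <<'E'
from h import *
v=np.load('w2s.npy'); s=dict(tcp_pos=v[:3],eef_rot=v[3:])
a=onz('wrist',(233,119.4),.038,s);b=onz('wrist',(276.6,112.6),.038,s)
d=b-a;print(a,b,np.linalg.norm(d),(a+b)/2, np.degrees(np.arctan2(d[1],d[0])))
# tri centre with scene and side
print(tri([ray('wrist',(254.8,116),s),ray('scene',(178.5,184)),ray('side',(315.5,172.5))]))
# rolling ends: front & back rim, 
for uv in[(175+74,55+25.5),(175+84.5,55+95)]: print(onz('wrist',uv,.038,s))
E
```

```text
[ 0.54111118 -0.19859247  0.038     ] [ 0.49249613 -0.20570051  0.038     ] 0.049131938635318735 [ 0.51680366 -0.20214649  0.038     ] -171.68168101784335
(array([ 0.51516754, -0.20187279,  0.03723381]), [np.float64(0.0015875448551180256), np.float64(0.0016576224178515072), np.float64(0.002127218857819021)])
[ 0.52283958 -0.23999009  0.038     ]
[ 0.51155744 -0.16382478  0.038     ]
```

Emit:
carry_out([
  [0.005, 0.04, 0, 0, 0, 0],
  [0.005, 0.04, 0, 0, 0, 0],
  [0.005, 0.04, 0, 0, 0, 0],
  [0, 0.04, 0, 0, 0, 0],
  [0, 0.04, 0, 0, 0, 0],
  [0, 0.04, 0, 0, 0, 0],
  [0, 0.04, 0, 0, 0, 0],
  [0, 0.04, 0, 0, 0, 0],
  [0, 0.02, 0, 0, 0, 0],
  [0, 0, 0, 0, 0, 0],
  [0, 0, 0, 0, 0, 0],
  [0, 0, 0, 0, 0, 0],
])

```text
time_s: 2.67
tcp_pos: [0.531, 0.1821, 0.2569]
eef_rot: [179.6, -0.0, -91.8]
contact_force: [0.4, -0.2, -0.3]
gripper_width: 0.0875
```

```bash
python3 - <<'E'
from h import *
s,im=snap('wrist','w3.png'); print(s['time_s'],s['tcp_pos'],s['eef_rot'],s['qd'])
np.save('w3s.npy',[*s['tcp_pos'],*s['eef_rot']])
E
```

```text
2.6667 [0.53100905 0.1820969  0.256878  ] [ 1.79628564e+02 -4.79529182e-02 -9.17623319e+01] [-0.75975442 -0.37971947 -0.4991315  -0.05382512 -0.2024595   0.36777295]
```

View pics/w3.png

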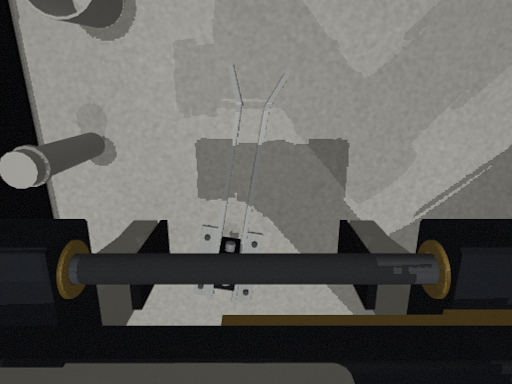

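```bash
python3 - <<'E'
from h import *
im=cv2.imread('pics/w3.png')
cv2.imwrite('pics/z3.png',cv2.resize(im[55:255,150:320],None,fx=3,fy=3,interpolation=2)[:600])
E
```

```text
(no output)
```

View pics/z3.png

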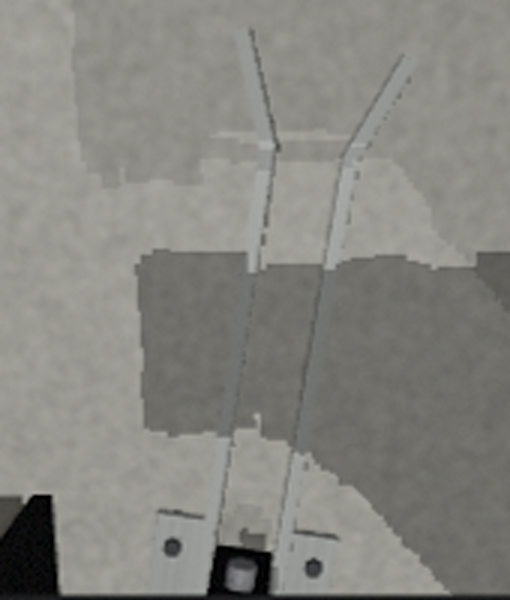

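Emit:
carry_out([
  [0.005, 0.04, 0, 0, 0, 0],
  [0.005, 0.04, 0, 0, 0, 0],
  [0.005, 0.03, 0, 0, 0, 0],
  [0, 0, 0, 0, 0, 0],
  [0, 0, 0, 0, 0, 0],
  [0, 0, 0, 0, 0, 0],
])

```text
time_s: 3.22
tcp_pos: [0.5484, 0.2855, 0.2582]
eef_rot: [179.7, -0.0, -92.6]
contact_force: [0.3, 1.0, 0.1]
gripper_width: 0.0878
```

```bash
python3 - <<'E'
from h import *
s,im=snap('wrist','w4.png'); print(s['time_s'],s['tcp_pos'],s['eef_rot'],s['qd'])
np.save('w4s.npy',[*s['tcp_pos'],*s['eef_rot']])
cv2.imwrite('pics/z4.png',cv2.resize(im[20:220,160:340,::-1],None,fx=3,fy=3,interpolation=2)[:600])
E
```

```text
3.2167 [0.54842622 0.28552108 0.25823299] [ 1.79682541e+02 -3.15428971e-02 -9.25662152e+01] [-1.12341409 -0.28977627 -0.47915712  0.05742378 -0.28167866  0.38982999]
```

View pics/z4.png

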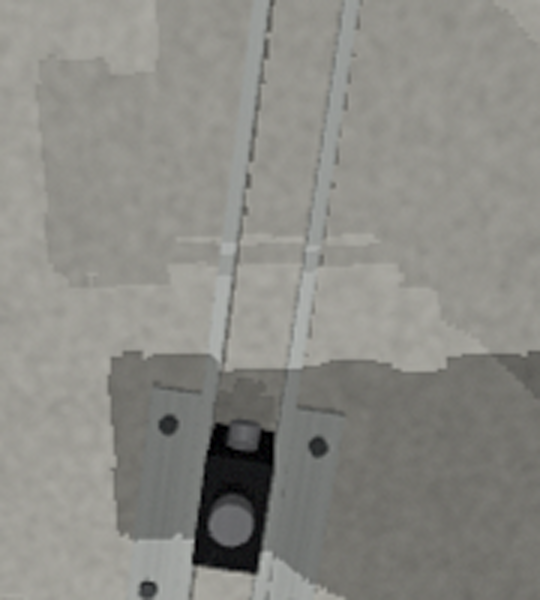

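```bash
python3 - <<'E'
from h import *
P=[]
for f,off,L in[('w3s.npy',(150,55),[(147,267,348),(265,252,330),(430,225,302)]),('w4s.npy',(160,20),[(0,263,353),(120,247,333),(240,230,312),(360,216,297)])]:
    v=np.load(f); s=dict(tcp_pos=v[:3],eef_rot=v[3:])
    for row,a,b in L:
        p=[onz('wrist',(off[0]+u/3,off[1]+row/3),.012,s) for u in(a,b)]
        m=(p[0]+p[1])/2; print(f,p[0][:2].round(4),p[1][:2].round(4),m[:2].round(4)); P.append(m[:2])
P=np.array(P)
for Q in (P[:3],P[3:],P):
    k=np.polyfit(Q[:,1],Q[:,0],1); print(k, 'heading',90-np.degrees(np.arctan(k[0])), np.polyval(k,[.1,.3]), (np.polyval(k,Q[:,1])-Q[:,0])*1e3)
print(onz('wrist',(160+250/3,20+398/3),.004,s),'flange front')
print(onz('wrist',(160+245/3,20+427/3),.0,s),'block face foot')
print(onz('wrist',(160+235/3,20+462/3),.06,s),'block face top')
v=np.load('w3s.npy'); s=dict(tcp_pos=v[:3],eef_rot=v[3:])
for uv in[(240,30),(405,57)]: print(onz('wrist',(150+uv[0]/3,55+uv[1]/3),.012,s),'lead-in ends')
for uv in[(267,147),(348,155)]: print(onz('wrist',(150+uv[0]/3,55+uv[1]/3),.012,s),'bends')
E
```

```text
w3s.npy [0.5442 0.1248] [0.5123 0.1259] [0.5282 0.1253]
w3s.npy [0.5524 0.1714] [0.5206 0.1724] [0.5365 0.1719]
w3s.npy [0.5672 0.2417] [0.5344 0.2428] [0.5508 0.2422]
w4s.npy [0.5463 0.1378] [0.5129 0.1393] [0.5296 0.1385]
w4s.npy [0.5545 0.1793] [0.5216 0.1808] [0.538 0.18 ]
w4s.npy [0.5636 0.2235] [0.5313 0.225 ] [0.5475 0.2242]
w4s.npy [0.5721 0.2706] [0.5392 0.2721] [0.5556 0.2714]
[0.19390613 0.50364474] heading 79.02618163155881 [0.52303536 0.56181658] [-0.29924372  0.49733635 -0.19809264]
[0.19767201 0.50244717] heading 78.81837854583591 [0.52221437 0.56174877] [ 0.25015645 -0.01023788 -0.68500538  0.4450868 ]
[0.19500321 0.50318625] heading 78.96561373110669 [0.52268657 0.56168722] [-0.62022171  0.22744181 -0.39081924  0.61956798  0.24833133 -0.54428484
  0.45998467]
[0.55940287 0.28838447 0.004     ] flange front
[0.5623481  0.30157044 0.        ] block face foot
[0.56436585 0.30165387 0.06      ] block face top
[0.55265115 0.08096438 0.012     ] lead-in ends
[0.48958446 0.09278008 0.012     ] lead-in ends
[0.54422274 0.12483213 0.012     ] bends
[0.51234086 0.12893722 0.012     ] bends
```

Emit:
carry_out([
  [-0.003, -0.04, 0, 0, 0, 0.016],
  [-0.003, -0.04, 0, 0, 0, 0.016],
  [-0.003, -0.04, 0, 0, 0, 0.016],
  [-0.003, -0.04, 0, 0, 0, 0.016],
  [-0.003, -0.04, 0, 0, 0, 0.016],
  [-0.003, -0.04, 0, 0, 0, 0.016],
  [-0.003, -0.04, 0, 0, 0, 0.016],
  [-0.003, -0.04, 0, 0, 0, 0.016],
  [-0.003, -0.04, 0, 0, 0, 0.016],
  [-0.003, -0.04, 0, 0, 0, 0.016],
  [-0.002, -0.04, 0, 0, 0, 0.016],
  [0, -0.04, 0, 0, 0, 0.016],
], fingers=-0.5)

```text
time_s: 4.27
tcp_pos: [0.5047, -0.2105, 0.2621]
eef_rot: [-179.8, -0.0, -81.5]
contact_force: [1.2, 1.1, 0.0]
gripper_width: 0.0656
```

Emit:
carry_out([
  [0, 0, 0, 0, 0, 0],
  [0, 0, 0, 0, 0, 0],
  [0, 0, 0, 0, 0, 0],
])

```text
time_s: 4.52
tcp_pos: [0.4998, -0.2212, 0.2627]
eef_rot: [-179.8, -0.1, -82.2]
contact_force: [0.1, 0.3, 0.2]
gripper_width: 0.0659
```

Emit:
carry_out([
  [0.008, 0.01, 0, 0, 0, 0.004],
  [0.008, 0.009, 0, 0, 0, 0.004],
  [0, 0, -0.03, 0, 0, 0],
  [0, 0, -0.04, 0, 0, 0],
  [0, 0, -0.04, 0, 0, 0],
  [0, 0, -0.03, 0, 0, 0],
  [0, 0, -0.01, 0, 0, 0],
  [0, 0, 0, 0, 0, 0],
  [0, 0, 0, 0, 0, 0],
  [0, 0, 0, 0, 0, 0],
])

```text
time_s: 5.35
tcp_pos: [0.5224, -0.1881, 0.1119]
eef_rot: [-179.2, -0.3, -80.8]
contact_force: [-0.6, 0.0, -0.5]
gripper_width: 0.0656
```

```bash
python3 - <<'E'
from h import *
s,im=snap('wrist','w5.png'); print(s['time_s'],s['tcp_pos'],s['eef_rot'])
snap('side','s5.png'); _,im=snap('scene','c5.png')
E
```

```text
5.35 [ 0.52236027 -0.18810394  0.11189119] [-179.23546887   -0.26368014  -80.83563214]
```

View pics/w5.png

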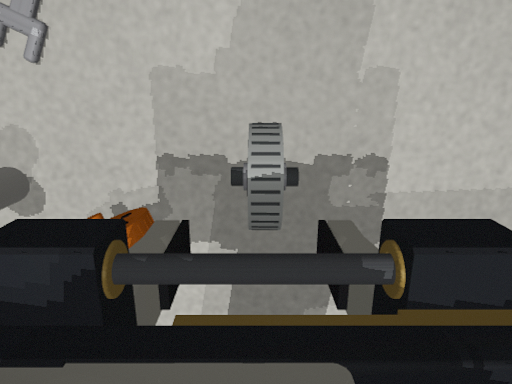

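View pics/c5.png

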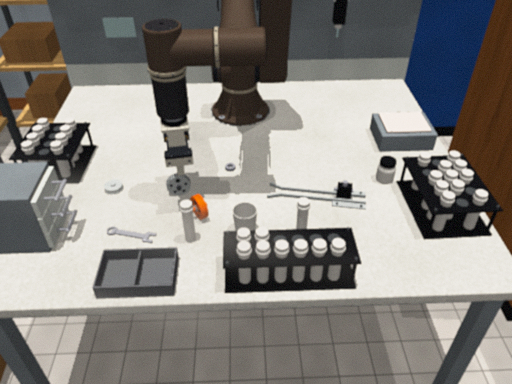

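The wrist view shows the axle ends at (231,177) and (298,177), aligned with the jaws.

```bash
python3 - <<'E'
from h import *
s=r.get_state();print(s['tcp_pos'],s['eef_rot'])
a=onz('wrist',(231,176.8),.038,s);b=onz('wrist',(298.3,176.8),.038,s);d=b-a
print((a+b)/2,np.linalg.norm(d),np.degrees(np.arctan2(d[1],d[0])))
E
```

```text
[ 0.52270043 -0.1888393   0.11272991] [-179.11784349   -0.2870196   -80.89135481]
[ 0.51738053 -0.20257561  0.038     ] 0.0489487287717819 -170.71211178479604
```

Emit:
carry_out([
  [-0.003, -0.006, -0.01, -0.001, 0.007, 0],
  [-0.002, -0.005, -0.02, -0.001, 0.006, 0],
  [0, 0, -0.015, 0, 0, 0],
  [0, 0, 0, 0, 0, 0],
  [0, 0, 0, 0, 0, 0],
  [0, 0, 0, 0, 0, 0],
])

```text
time_s: 6.0
tcp_pos: [0.5199, -0.2023, 0.07]
eef_rot: [-179.4, -0.4, -80.9]
contact_force: [-0.9, -0.4, -0.4]
gripper_width: 0.0658
```

Emit:
carry_out([
  [-0.0015, 0, -0.015, -0.001, 0.005, 0],
  [-0.0015, 0, -0.015, 0.005, 0.005, 0],
  [0, 0, -0.01, 0, 0, 0],
  [0, 0, 0, 0, 0, 0],
  [0, 0, 0, 0, 0, 0],
  [0, 0, 0, 0, 0, 0],
])

```text
time_s: 6.5
tcp_pos: [0.5192, -0.2031, 0.0315]
eef_rot: [-179.7, -0.2, -80.9]
contact_force: [-0.0, 0.6, 0.3]
gripper_width: 0.0655
```

Emit:
carry_out([
  [-0.002, 0, -0.008, 0, 0.002, 0],
  [-0.001, 0, -0.003, 0, 0, 0],
  [0, 0, 0, 0, 0, 0],
  [0, 0, 0, 0, 0, 0],
])

```text
time_s: 6.83
tcp_pos: [0.5169, -0.2032, 0.0208]
eef_rot: [-179.7, -0.2, -80.9]
contact_force: [0.6, 0.8, -0.6]
gripper_width: 0.0659
```

```bash
python3 - <<'E'
from h import *
_,im=snap('side','s6.png');cv2.imwrite('pics/z6.png',cv2.resize(im[110:230,250:400,::-1],None,fx=4,fy=4,interpolation=2))
_,im=snap('scene','c6.png');cv2.imwrite('pics/z6b.png',cv2.resize(im[120:230,130:260,::-1],None,fx=5,fy=5,interpolation=2))
E
```

```text
(no output)
```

View pics/z6.png

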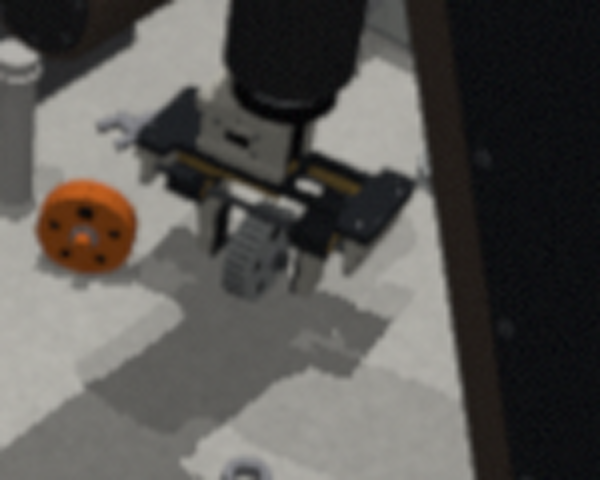

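View pics/z6b.png

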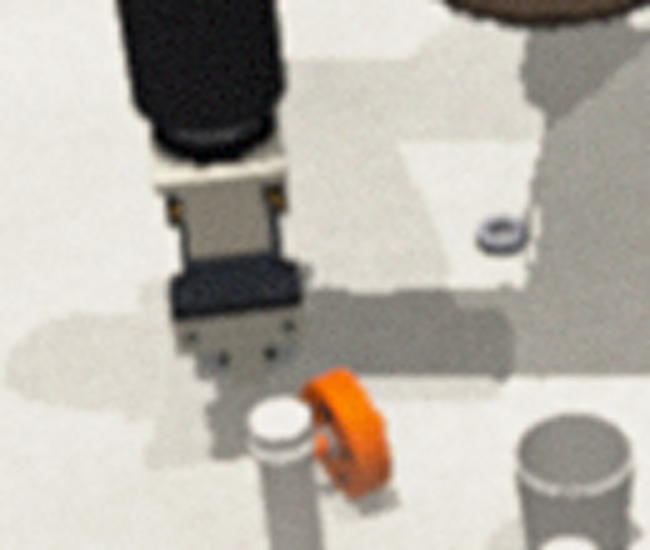

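The gripper straddles the pulley and is clear of the orange disc. Closing gently.

Emit:
carry_out([
  [0, 0, 0, 0, 0, 0],
  [0, 0, 0, 0, 0, 0],
  [0, 0, 0, 0, 0, 0],
  [0, 0, 0, 0, 0, 0],
  [0, 0, 0, 0, 0, 0],
  [0, 0, 0, 0, 0, 0],
], fingers=0.2, force=8)

```text
time_s: 7.43
tcp_pos: [0.5177, -0.2031, 0.0216]
eef_rot: [-179.6, -0.2, -80.9]
contact_force: [0.1, 0.4, -0.7]
gripper_width: 0.0479
```

Emit:
carry_out([
  [-0.0014, 0.01, 0, 0, 0, -0.01],
  [-0.0013, 0.01, 0, 0, 0, -0.013],
  [-0.0011, 0.01, 0, 0, 0, -0.014],
  [-0.0009, 0.01, 0, 0, 0, -0.014],
  [0, 0, 0, 0, 0, 0],
])

```text
time_s: 7.85
tcp_pos: [0.5124, -0.1626, 0.0216]
eef_rot: [-179.6, -0.2, -84.0]
contact_force: [-1.0, -0.0, -1.5]
gripper_width: 0.0478
```

Emit:
carry_out([
  [0, 0, 0, 0, 0, 0],
])

```text
time_s: 7.93
tcp_pos: [0.5124, -0.1623, 0.0216]
eef_rot: [-179.6, -0.2, -84.0]
contact_force: [0.7, -0.8, -1.9]
gripper_width: 0.0479
```

```bash
python3 - <<'E'
from h import *
s,im=snap('wrist','w7.png');print(s['tcp_pos'],s['eef_rot'],s['contact_force'])
_,im=snap('side','s7.png');cv2.imwrite('pics/z7.png',cv2.resize(im[110:230,250:400,::-1],None,fx=4,fy=4,interpolation=2))
E
```

```text
[ 0.51239312 -0.16232985  0.02158376] [-179.61341008   -0.2095703   -83.96349889] [ 0.65127511 -0.80987764 -1.88156987]
```

View pics/z7.png

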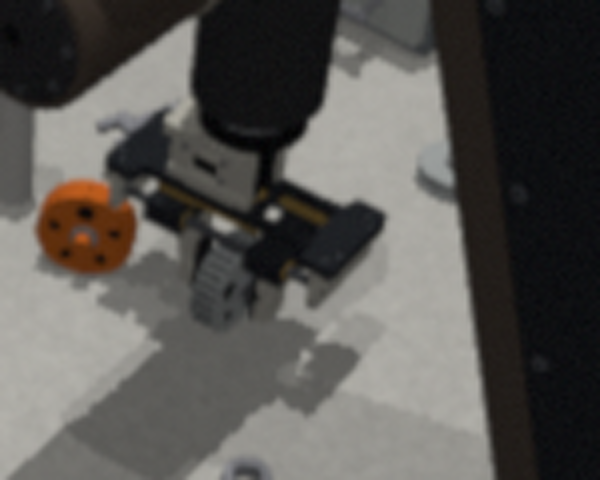

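View pics/w7.png

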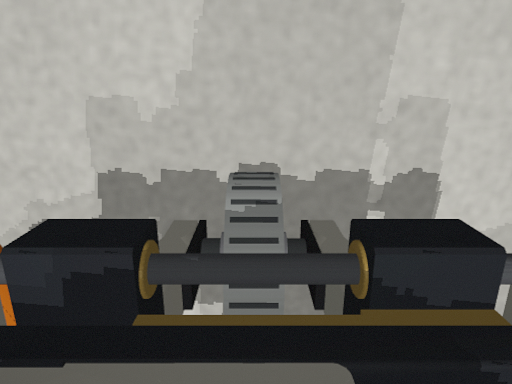

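Emit:
carry_out([
  [-0.0015, 0.0147, -0.0005, 0, 0, -0.007],
  [-0.0014, 0.0147, 0, 0, 0, -0.009],
  [-0.0012, 0.0147, 0, 0, 0, -0.011],
  [-0.0011, 0.0147, 0, 0, 0, -0.013],
  [-0.0009, 0.0148, 0, 0, 0, -0.014],
  [-0.0006, 0.0148, 0, 0, 0, -0.016],
  [-0.0004, 0.0148, 0, 0, 0, -0.018],
])

```text
time_s: 8.62
tcp_pos: [0.5059, -0.0616, 0.0216]
eef_rot: [-179.6, -0.3, -89.5]
contact_force: [1.0, -0.4, -1.5]
gripper_width: 0.048
```

Emit:
carry_out([
  [0, 0, 0, 0, 0, 0],
])

```text
time_s: 8.7
tcp_pos: [0.5062, -0.0602, 0.0216]
eef_rot: [-179.5, -0.3, -89.5]
contact_force: [0.7, -0.2, -2.7]
gripper_width: 0.0482
```

```bash
python3 - <<'E'
from h import *
s,im=snap('wrist','w8.png');print(s['tcp_pos'],s['eef_rot'],s['contact_force'])
_,im=snap('side','s8.png');cv2.imwrite('pics/z8.png',cv2.resize(im[130:250,210:360,::-1],None,fx=4,fy=4,interpolation=2))
E
```

```text
[ 0.5062186  -0.06022656  0.02160574] [-179.5499587    -0.27365262  -89.5144053 ] [ 0.65331945 -0.17026184 -2.67340389]
```

View pics/z8.png

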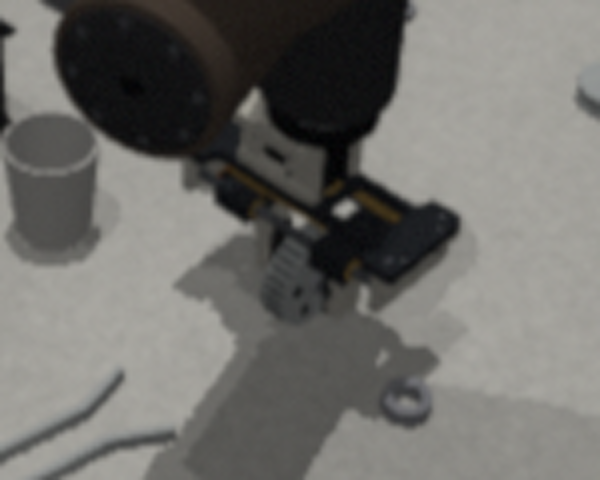

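View pics/w8.png

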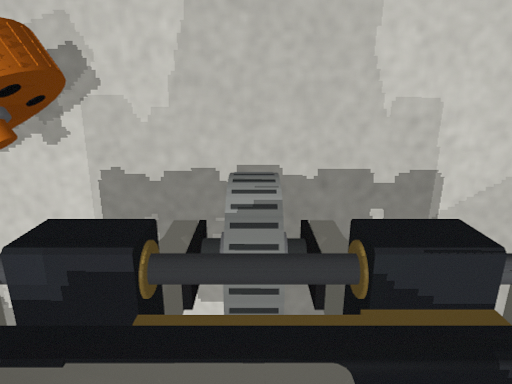

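The side view shows the pulley upright between the fingers. Between w7 and w8 the tooth phase shifted by about 0.3 pitch, which fits pure rolling over 102 mm.

Emit:
carry_out([
  [0.0003, 0.01, -0.001, 0, 0, -0.015],
  [0.0005, 0.01, -0.001, 0, 0, -0.015],
  [0.0006, 0.01, 0, 0, 0, -0.015],
  [0, 0, 0, 0, 0, 0],
  [0, 0, 0, 0, 0, 0],
])

```text
time_s: 9.22
tcp_pos: [0.5072, -0.0351, 0.021]
eef_rot: [-179.7, -0.4, -92.2]
contact_force: [0.4, 0.0, 0.1]
gripper_width: 0.0475
```

```bash
python3 - <<'E'
from h import *
s,im=snap('wrist','w9.png');print(s['tcp_pos'],s['eef_rot'],s['contact_force'])
_,im=snap('side','s9.png');cv2.imwrite('pics/z9.png',cv2.resize(im[150:250,210:330,::-1],None,fx=5,fy=5,interpolation=2))
E
```

```text
[ 0.50721423 -0.03509716  0.02097136] [-179.65053363   -0.39353709  -92.1525871 ] [0.41186691 0.00199655 0.09641555]
```

View pics/z9.png

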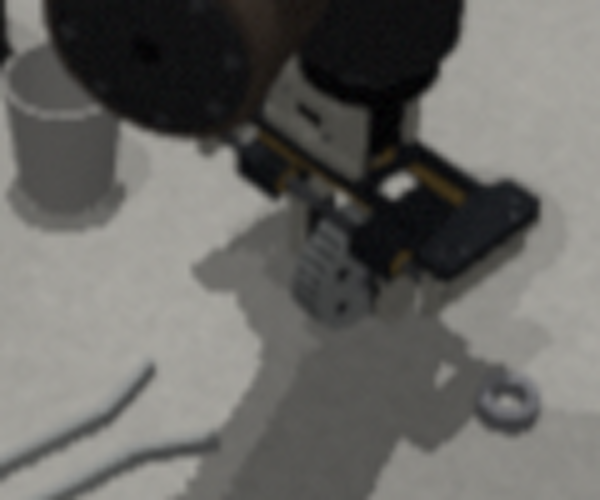

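View pics/w9.png

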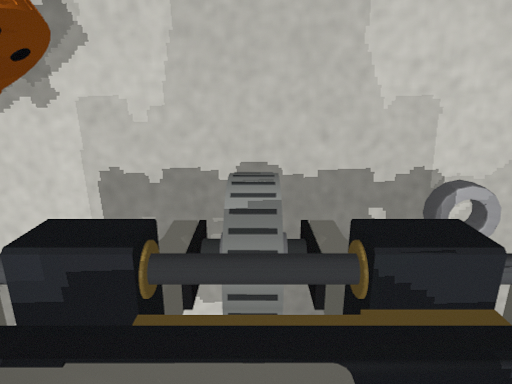

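Emit:
carry_out([
  [0.0004, 0.012, 0, 0, 0, 0.003],
  [0.0004, 0.012, 0, 0, 0, -0.003],
  [0.0005, 0.012, 0, 0, 0, -0.01],
  [0.0006, 0.012, 0, 0, 0, -0.016],
  [0, 0, 0, 0, 0, 0],
])

```text
time_s: 9.73
tcp_pos: [0.5096, 0.0124, 0.021]
eef_rot: [-179.6, -0.4, -93.9]
contact_force: [1.1, -0.0, -2.8]
gripper_width: 0.048
```

Emit:
carry_out([
  [0.0011, 0.013, -0.0005, 0, 0, -0.031],
  [0.0015, 0.0129, -0.0005, 0, 0, -0.027],
  [0.0018, 0.0129, 0, 0, 0, -0.023],
  [0.0021, 0.0128, 0, 0, 0, -0.019],
  [0, 0, 0, 0, 0, 0],
])

```text
time_s: 10.15
tcp_pos: [0.5166, 0.0649, 0.021]
eef_rot: [-179.6, -0.4, -99.8]
contact_force: [0.2, -0.0, -3.5]
gripper_width: 0.0476
```

```bash
python3 - <<'E'
from h import *
s,im=snap('wrist','w10.png');print(s['tcp_pos'],s['eef_rot'],s['contact_force'])
_,im=snap('side','s10.png');cv2.imwrite('pics/z10.png',cv2.resize(im[150:270,160:310,::-1],None,fx=5,fy=5,interpolation=2))
_,im=snap('scene','c10.png');cv2.imwrite('pics/z10b.png',cv2.resize(im[140:240,200:350,::-1],None,fx=5,fy=5,interpolation=2))
E
```

```text
[0.51655776 0.06485068 0.02101071] [-179.60795015   -0.4298635   -99.79348344] [ 0.1547335  -0.03212439 -3.54941047]
```

View pics/z10.png

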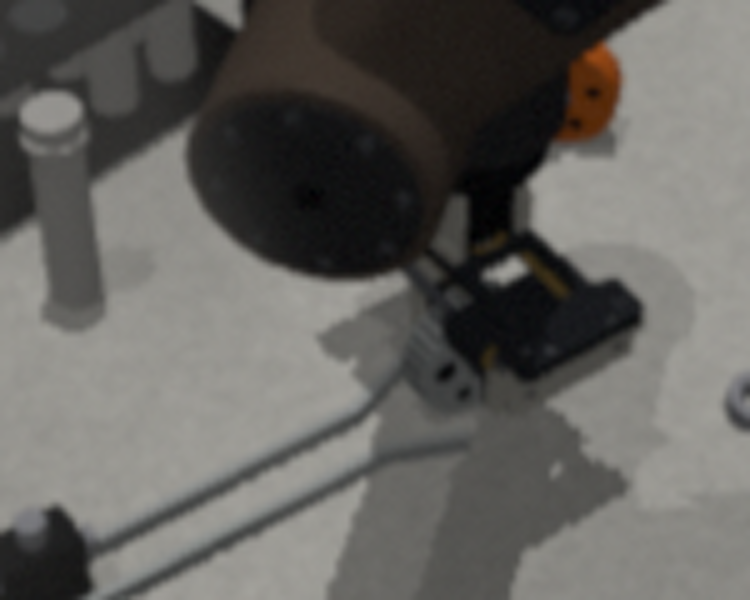

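View pics/z10b.png

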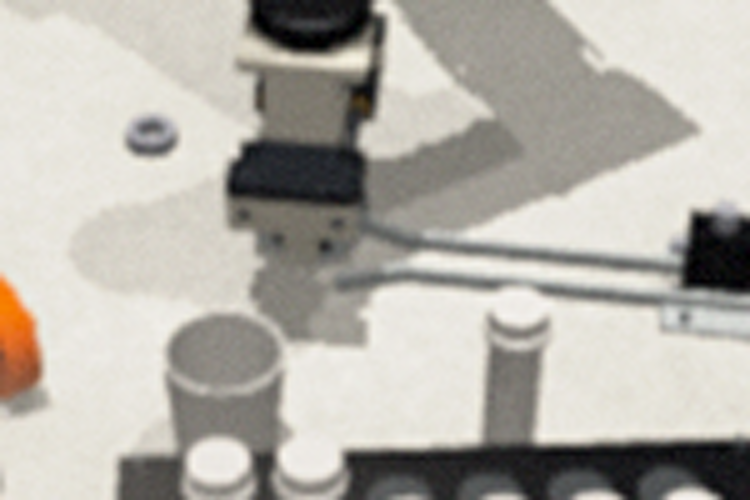

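Emit:
carry_out([
  [0, 0, -0.001, 0, 0, 0],
  [0, 0, -0.001, 0, 0, 0],
  [0, 0, 0, 0, 0, 0],
])

```text
time_s: 10.55
tcp_pos: [0.5157, 0.0613, 0.0205]
eef_rot: [-179.6, -0.5, -99.7]
contact_force: [0.1, 0.2, -3.9]
gripper_width: 0.048
```

```bash
python3 - <<'E'
from h import *
s,im=snap('wrist','w11.png');print(s['tcp_pos'],s['eef_rot'],s['contact_force'],s['moment'])
a=[cv2.imread('pics/%s.png'%n)[165:262,200:310] for n in('w7','w8','w9','w10','w11')]
cv2.imwrite('pics/cmp.png',cv2.resize(np.hstack(a),None,fx=1.45,fy=4))
_,im=snap('side','s11.png');cv2.imwrite('pics/z11.png',cv2.resize(im[190:250,220:280,::-1],None,fx=9,fy=9,interpolation=2))
E
```

```text
[0.51566726 0.06130815 0.02052152] [-179.63356585   -0.4839976   -99.72528458] [ 0.07904378  0.15793223 -3.87123099] [0.07117616 0.07906497 0.00263884]
```

View pics/cmp.png

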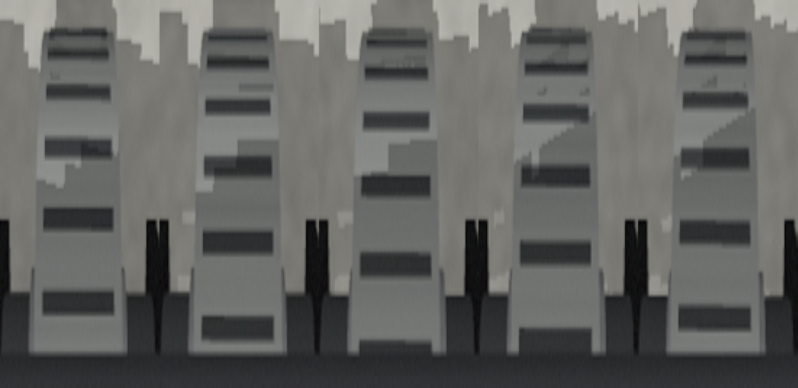

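View pics/z11.png

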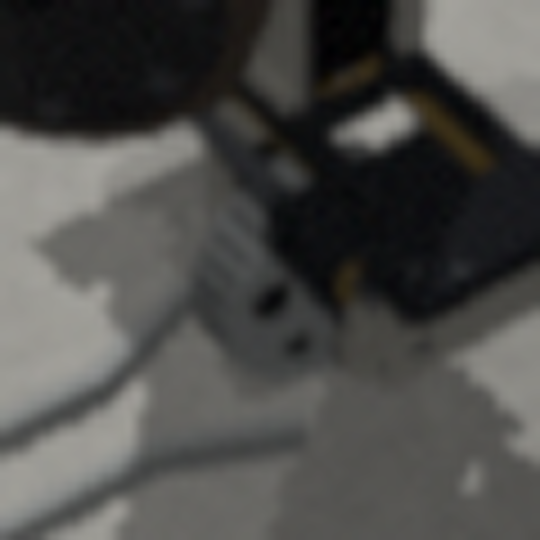

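Emit:
carry_out([
  [0.002, 0.0128, -0.001, 0, 0, -0.006],
  [0.0023, 0.0128, 0, 0, 0, -0.006],
  [0.0024, 0.0128, 0, 0, 0, -0.005],
  [0.0025, 0.0128, 0, 0, 0, -0.005],
  [0.0025, 0.0128, 0, 0, 0, 0],
  [0, 0, 0, 0, 0, 0],
])

```text
time_s: 11.15
tcp_pos: [0.5283, 0.1252, 0.0202]
eef_rot: [-179.6, -0.5, -101.2]
contact_force: [0.2, 0.3, -0.2]
gripper_width: 0.0481
```

```bash
python3 - <<'E'
from h import *
s,im=snap('wrist','w12.png');print(s['tcp_pos'],s['eef_rot'],s['contact_force'],s['moment'])
y=s['tcp_pos'][1];print('line x',.5032+.195*y)
_,im=snap('side','s12.png');cv2.imwrite('pics/z12.png',cv2.resize(im[180:300,130:280,::-1],None,fx=5,fy=5,interpolation=2))
E
```

```text
[0.52825699 0.12520865 0.02018241] [-179.57991856   -0.48499214 -101.24313101] [ 0.21676782  0.28917952 -0.17632507] [ 0.10378624 -0.26449121 -0.02077505]
line x 0.5276156870865032
```

View pics/z12.png

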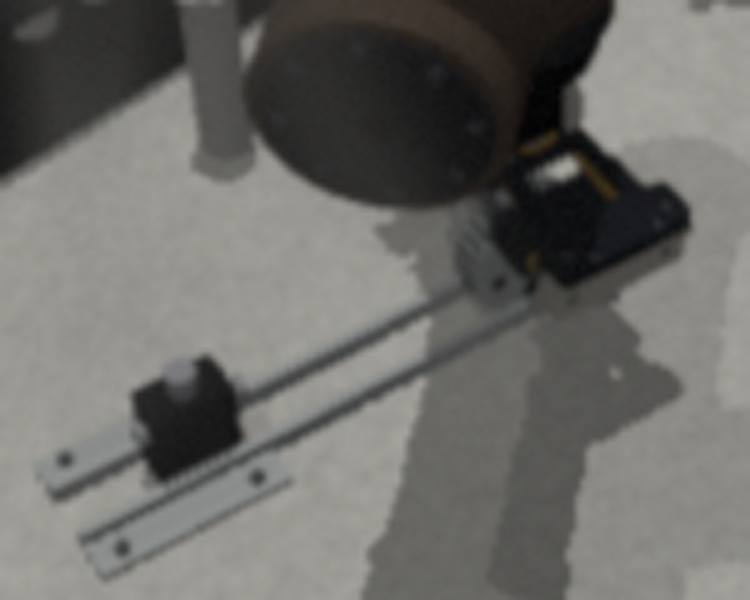

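View pics/w12.png

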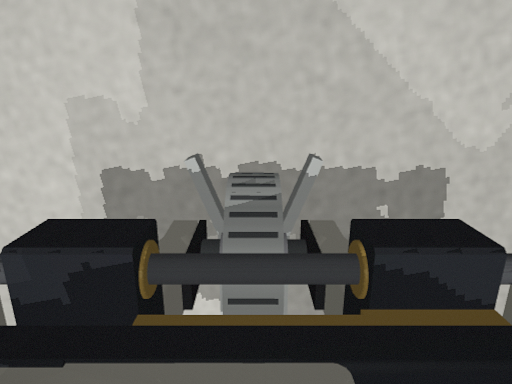

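Emit:
carry_out([
  [0.0022, 0.0125, 0, 0, 0, 0],
  [0.0024, 0.0125, 0, 0, 0, 0],
  [0.0024, 0.0125, 0, 0, 0, 0],
  [0.0024, 0.0125, 0, 0, 0, 0],
  [0.0024, 0.0125, 0, 0, 0, 0],
  [0.0024, 0.0125, 0, 0, 0, 0],
  [0.0015, 0.008, 0, 0, 0, 0],
  [0, 0, 0, 0, 0, 0],
])

```text
time_s: 11.92
tcp_pos: [0.5453, 0.2141, 0.0202]
eef_rot: [-179.6, -0.5, -101.3]
contact_force: [1.5, -0.4, 2.3]
gripper_width: 0.0476
```

```bash
python3 - <<'E'
from h import *
s,im=snap('wrist','w13.png');print(s['tcp_pos'],s['eef_rot'],s['contact_force'],s['moment'])
y=s['tcp_pos'][1];print('line x',.5032+.195*y)
_,im=snap('side','s13.png');cv2.imwrite('pics/z13.png',cv2.resize(im[200:300,110:235,::-1],None,fx=6,fy=6,interpolation=2))
E
```

```text
[0.54527313 0.21412417 0.02019137] [-179.5552942    -0.50112794 -101.25609185] [ 1.49304884 -0.38919207  2.29151709] [-0.25442635 -0.67259882 -0.03710242]
line x 0.5449542128096304
```

View pics/z13.png

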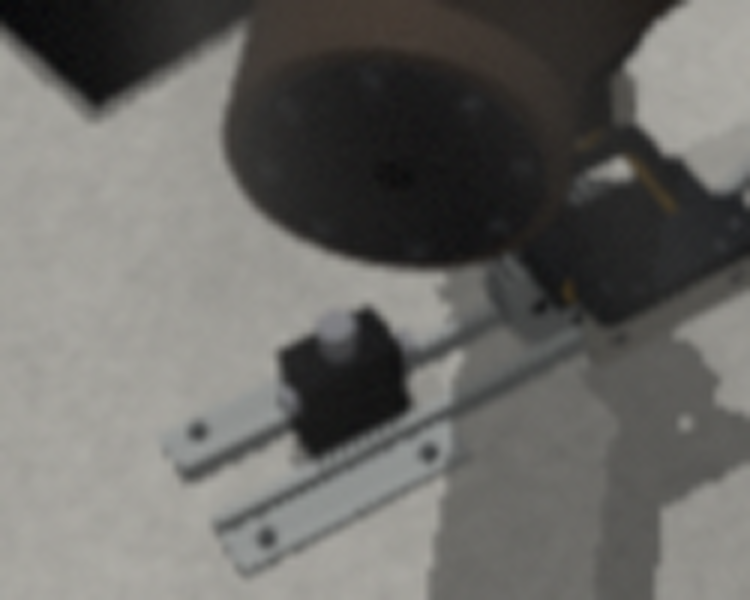

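View pics/w13.png

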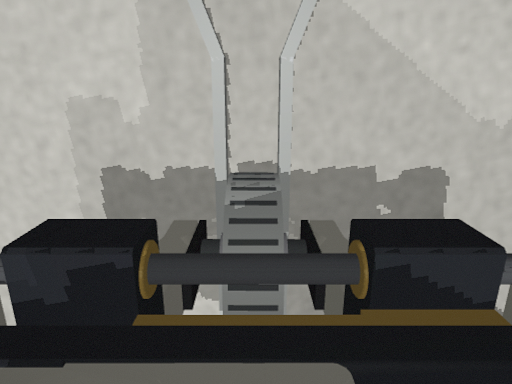

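Emit:
carry_out([
  [0.0011, 0.006, 0, 0, 0, 0],
  [0.0012, 0.006, 0, 0, 0, 0],
  [0.0011, 0.006, 0, 0, 0, 0],
  [0.0008, 0.004, 0, 0, 0, 0],
  [0, 0, 0, 0, 0, 0],
])

```text
time_s: 12.43
tcp_pos: [0.5489, 0.2349, 0.0202]
eef_rot: [-179.6, -0.6, -101.4]
contact_force: [2.5, -0.7, 1.3]
gripper_width: 0.0483
```

Emit:
carry_out([
  [0, 0, 0, 0, 0, 0],
])

```text
time_s: 12.52
tcp_pos: [0.549, 0.235, 0.0202]
eef_rot: [-179.6, -0.6, -101.4]
contact_force: [1.6, -0.1, -0.4]
gripper_width: 0.048
```

Emit:
carry_out([
  [0.0006, 0.003, 0, 0, 0, 0],
  [0.0006, 0.003, 0, 0, 0, 0],
  [0.0006, 0.003, 0, 0, 0, 0],
])

```text
time_s: 12.77
tcp_pos: [0.5507, 0.2437, 0.0202]
eef_rot: [-179.6, -0.6, -101.4]
contact_force: [1.9, -0.3, -0.5]
gripper_width: 0.0478
```

Emit:
carry_out([
  [0.0004, 0.002, 0, 0, 0, 0],
  [0.0004, 0.002, 0, 0, 0, 0],
])

```text
time_s: 12.93
tcp_pos: [0.5516, 0.2483, 0.0202]
eef_rot: [-179.6, -0.6, -101.4]
contact_force: [1.9, -0.8, -1.0]
gripper_width: 0.0478
```

Emit:
carry_out([
  [0.0004, 0.002, 0, 0, 0, 0],
  [0.0004, 0.002, 0, 0, 0, 0],
])

```text
time_s: 13.1
tcp_pos: [0.5525, 0.2527, 0.0202]
eef_rot: [-179.6, -0.6, -101.4]
contact_force: [2.3, -1.5, -1.3]
gripper_width: 0.0478
```

Emit:
carry_out([
  [0.0003, 0.0015, 0, 0, 0, 0],
  [0.0003, 0.0015, 0, 0, 0, 0],
])

```text
time_s: 13.27
tcp_pos: [0.5524, 0.254, 0.0202]
eef_rot: [-179.7, -0.8, -101.4]
contact_force: [3.5, -7.3, 3.9]
gripper_width: 0.0479
```

Emit:
carry_out([
  [0.0003, 0.0015, 0, 0, 0, 0],
  [0.0003, 0.0015, 0, 0, 0, 0],
])

```text
time_s: 13.43
tcp_pos: [0.5523, 0.2542, 0.0202]
eef_rot: [-179.8, -1.1, -101.5]
contact_force: [1.4, -5.9, 2.9]
gripper_width: 0.0479
```

```bash
python3 - <<'E'
from h import *
s,im=snap('wrist','w14.png');print(s['tcp_pos'],s['eef_rot'],s['contact_force'],s['moment'])
_,im=snap('side','s14.png');cv2.imwrite('pics/z14.png',cv2.resize(im[200:300,110:235,::-1],None,fx=6,fy=6,interpolation=2))
E
```

```text
[0.55226383 0.25424051 0.0201768 ] [-179.80117914   -1.08942448 -101.47584985] [ 1.35465865 -5.85219496  2.91847601] [-2.12531368 -0.89552734 -0.02661086]
```

View pics/z14.png

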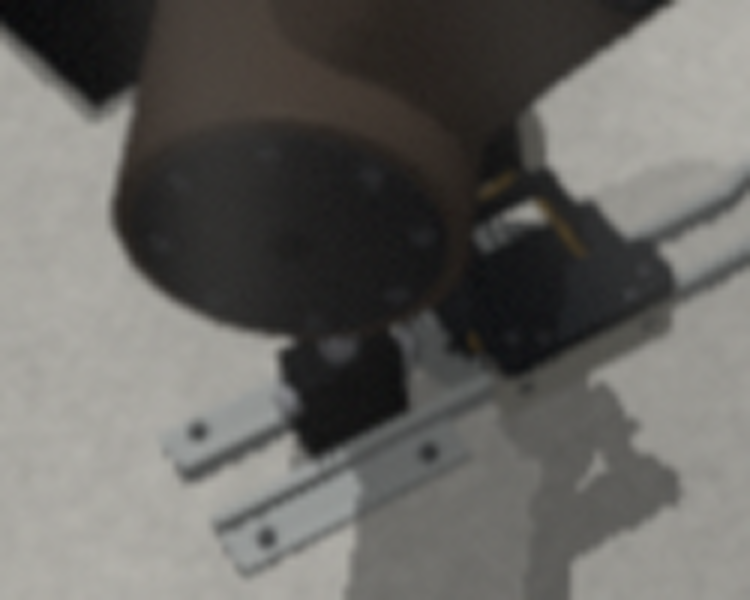

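View pics/w14.png

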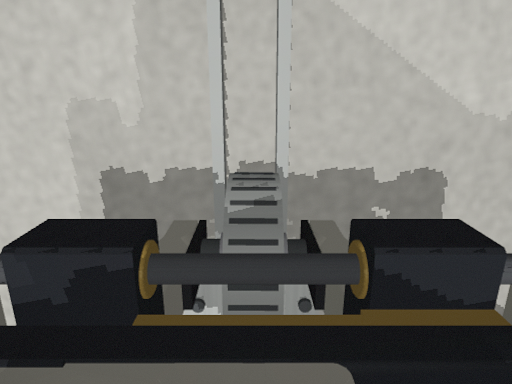

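Emit:
carry_out([
  [0.0004, 0.0022, 0, 0, 0, 0],
  [0.0004, 0.0022, 0, 0, 0, 0],
])

```text
time_s: 13.7
tcp_pos: [0.552, 0.2553, 0.0202]
eef_rot: [-179.9, -1.4, -101.5]
contact_force: [2.3, -6.0, 3.1]
gripper_width: 0.0482
```

Emit:
carry_out([
  [0.0005, 0.0026, 0, 0, 0, 0],
  [0.0005, 0.0026, 0, 0, 0, 0],
])

```text
time_s: 13.87
tcp_pos: [0.552, 0.2567, 0.0202]
eef_rot: [180.0, -1.7, -101.6]
contact_force: [2.5, -8.6, 3.7]
gripper_width: 0.0477
```

Emit:
carry_out([
  [0.0008, 0.0027, 0, 0.004, -0.001, 0],
  [0.0008, 0.0027, 0, 0.004, -0.001, 0],
  [0.0008, 0.0027, 0, 0.004, -0.001, 0],
])

```text
time_s: 14.12
tcp_pos: [0.5524, 0.2589, 0.0202]
eef_rot: [179.8, -1.6, -101.7]
contact_force: [2.0, -7.8, 3.6]
gripper_width: 0.0479
```

```bash
python3 - <<'E'
from h import *
s,im=snap('wrist','w15.png');print(s['tcp_pos'],s['eef_rot'],s['contact_force'],s['moment'])
_,im=snap('side','s15.png')
a=cv2.imread('pics/s14.png')[235:285,145:205];b=cv2.imread('pics/s15.png')[235:285,145:205]
cv2.imwrite('pics/z15.png',cv2.resize(np.hstack([a,b]),None,fx=6.5,fy=6.5,interpolation=2))
a=[cv2.imread('pics/%s.png'%n)[165:320,190:320] for n in('w14','w15')]
cv2.imwrite('pics/cmp2.png',cv2.resize(np.hstack(a),None,fx=3,fy=3,interpolation=2))
E
```

```text
[0.55244261 0.25892446 0.02022313] [ 179.77231802   -1.6113627  -101.65512075] [ 2.03023485 -7.83651305  3.57176298] [-2.74814374 -0.65607365  0.04205888]
```

View pics/z15.png

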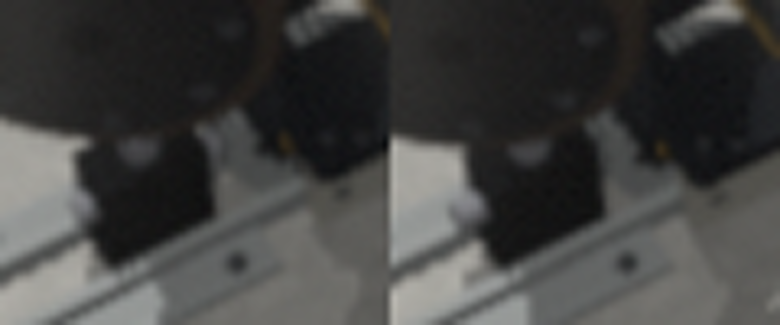

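View pics/cmp2.png

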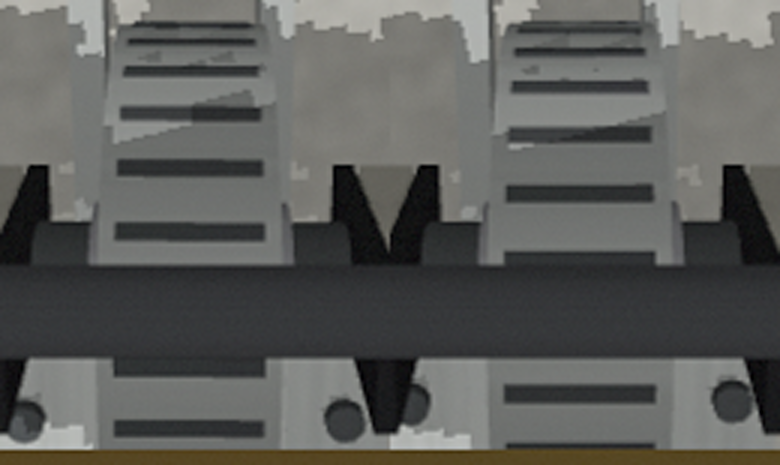

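Emit:
carry_out([
  [0.001, 0.0027, 0, 0.004, -0.001, 0.002],
  [0.001, 0.0027, 0, 0.004, -0.001, 0.002],
  [0.001, 0.0027, 0, 0.004, -0.001, 0.002],
  [0.001, 0.0027, 0, 0.004, -0.001, 0.002],
])

```text
time_s: 14.55
tcp_pos: [0.5532, 0.2619, 0.0202]
eef_rot: [179.5, -1.4, -101.3]
contact_force: [1.3, -7.6, 5.0]
gripper_width: 0.0477
```

Emit:
carry_out([
  [0.0008, 0.0027, 0, 0.004, -0.001, 0.002],
  [0.0008, 0.0027, 0, 0.004, -0.001, 0.002],
])

```text
time_s: 14.72
tcp_pos: [0.5533, 0.2631, 0.0203]
eef_rot: [179.3, -1.3, -101.1]
contact_force: [2.3, -10.0, 3.5]
gripper_width: 0.048
```

Emit:
carry_out([
  [0.0008, 0.0027, 0, 0.004, -0.001, 0.002],
  [0.0008, 0.0027, 0, 0.004, -0.001, 0.002],
])

```text
time_s: 14.88
tcp_pos: [0.5533, 0.2632, 0.0202]
eef_rot: [179.2, -1.3, -100.9]
contact_force: [1.8, -10.9, 5.4]
gripper_width: 0.0479
```

```bash
python3 - <<'E'
from h import *
s,im=snap('wrist','w16.png');print(s['tcp_pos'],s['eef_rot'],s['contact_force'],s['moment'])
_,im=snap('side','s16.png')
a=cv2.imread('pics/s15.png')[235:285,145:205];b=cv2.imread('pics/s16.png')[235:285,145:205]
cv2.imwrite('pics/z16.png',cv2.resize(np.hstack([a,b]),None,fx=6.5,fy=6.5,interpolation=2))
_,im=snap('scene','c16.png');cv2.imwrite('pics/z16b.png',cv2.resize(im[150:230,290:390,::-1],None,fx=7,fy=7,interpolation=2))
a=[cv2.imread('pics/%s.png'%n)[165:320,190:320] for n in('w15','w16')]
cv2.imwrite('pics/cmp3.png',cv2.resize(np.hstack(a),None,fx=3,fy=3,interpolation=2))
E
```

```text
[0.55328153 0.26322726 0.02015331] [ 179.16261788   -1.31969637 -100.9355892 ] [  1.83396183 -10.91476655   5.37711545] [-3.81059277 -0.79488207  0.01951012]
```

View pics/z16.png

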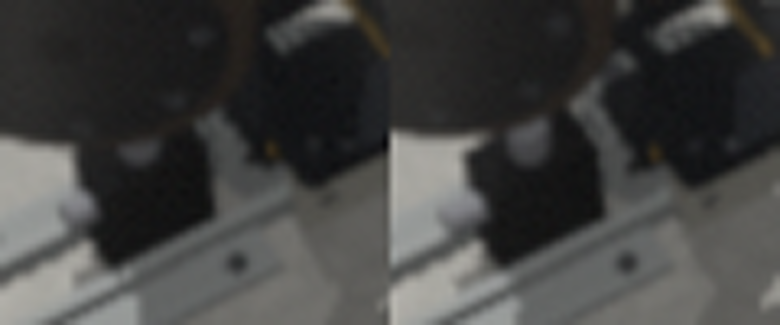

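View pics/z16b.png

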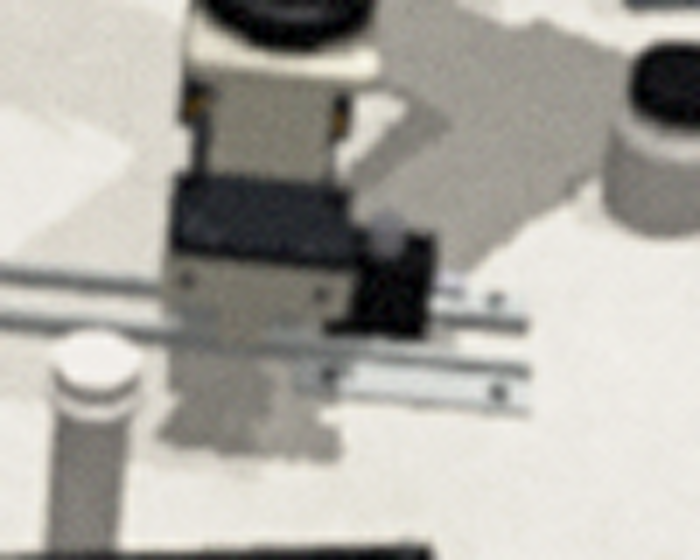

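View pics/cmp3.png

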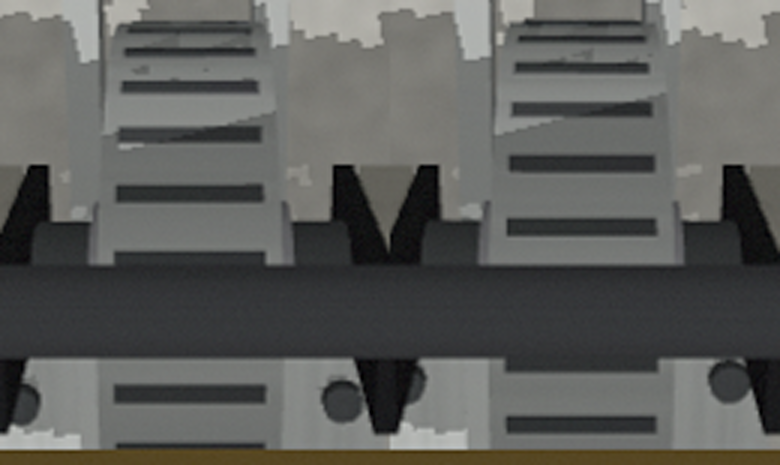

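```bash
python3 - <<'E'
from h import *
d=np.array([.191,.9816,0])
p=np.array([.5584,.2835,.038])+d*.063   # back of block approx
for n in('side','scene'):
    a=np.array(proj(n,p));b=np.array(proj(n,p+.012*d));print(n,a,b,b-a)
ims=[cv2.imread('pics/%s.png'%n)[255:275,148:168] for n in('s13','s14','s15','s16')]
cv2.imwrite('pics/tail.png',cv2.resize(np.hstack(ims),None,fx=9.9,fy=15,interpolation=0))
ims=[cv2.imread('pics/%s.png'%n)[182:200,335:362] for n in('scene0','c10','c16')]
cv2.imwrite('pics/tailc.png',cv2.resize(np.hstack(ims),None,fx=9.5,fy=14,interpolation=0))
E
```

```text
side [158.9222943  266.20622213] [154.52345989 268.43137232] [-4.39883441  2.22515018]
scene [350.93178722 190.03416767] [354.79915514 190.39847835] [3.86736791 0.36431068]
```

View pics/tail.png

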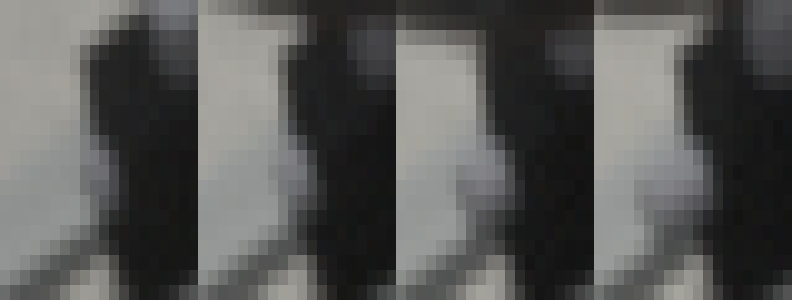

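View pics/tailc.png

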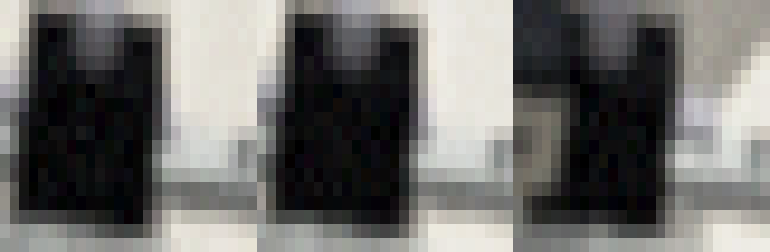

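The plunger's tail moved about 3.6 of 3.9 px in the scene view and about 4 of 4.4 px in the side view, so it is near flush. I'll push slightly harder once to see whether it moves further.

Emit:
carry_out([
  [0.0006, 0.0029, 0, 0.003, -0.004, 0],
  [0.0006, 0.003, 0, 0.003, -0.004, 0],
])

```text
time_s: 15.2
tcp_pos: [0.5532, 0.2633, 0.0202]
eef_rot: [179.4, -1.4, -101.0]
contact_force: [2.9, -12.1, 4.3]
gripper_width: 0.0477
```

Emit:
carry_out([
  [0.0006, 0.003, 0, 0.003, -0.004, 0],
  [0.0006, 0.003, 0, 0.003, -0.004, 0],
])

```text
time_s: 15.37
tcp_pos: [0.5532, 0.2633, 0.0201]
eef_rot: [179.6, -1.5, -101.1]
contact_force: [3.0, -11.4, 4.8]
gripper_width: 0.048
```

Emit:
carry_out([
  [0, 0, 0, 0, 0, 0],
  [0, 0, 0, 0, 0, 0],
])

```text
time_s: 15.53
tcp_pos: [0.5531, 0.2619, 0.0202]
eef_rot: [179.6, -1.6, -101.2]
contact_force: [0.8, 0.2, -0.8]
gripper_width: 0.048
```

Emit:
carry_out([
  [0, 0, 0, 0, 0, 0],
  [0, 0, 0, 0, 0, 0],
  [0, 0, 0, 0, 0, 0],
  [0, 0, 0, 0, 0, 0],
  [0, 0, 0, 0, 0, 0],
  [0, 0, 0, 0, 0, 0],
], fingers=-0.5)

```text
time_s: 16.03
tcp_pos: [0.5519, 0.2631, 0.0196]
eef_rot: [179.5, -1.6, -101.2]
contact_force: [0.2, -0.6, 0.3]
gripper_width: 0.0652
```

```bash
python3 - <<'E'
from h import *
s,im=snap('wrist','w17.png');print(s['tcp_pos'],s['eef_rot'],s['contact_force'],s['moment'],s['gripper_width'])
_,im=snap('side','s17.png');cv2.imwrite('pics/z17.png',cv2.resize(im[200:300,110:235,::-1],None,fx=6,fy=6,interpolation=2))
E
```

```text
[0.55187036 0.2631232  0.01962622] [ 179.50162689   -1.55310677 -101.17251628] [ 0.19351242 -0.61660223  0.34241117] [ 0.06684504  0.00901479 -0.04553328] 0.06520673354171966
```

View pics/w17.png

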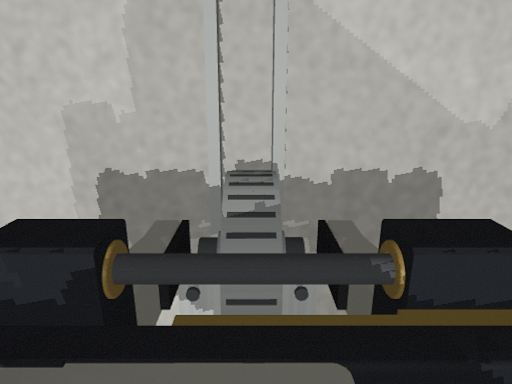

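View pics/z17.png

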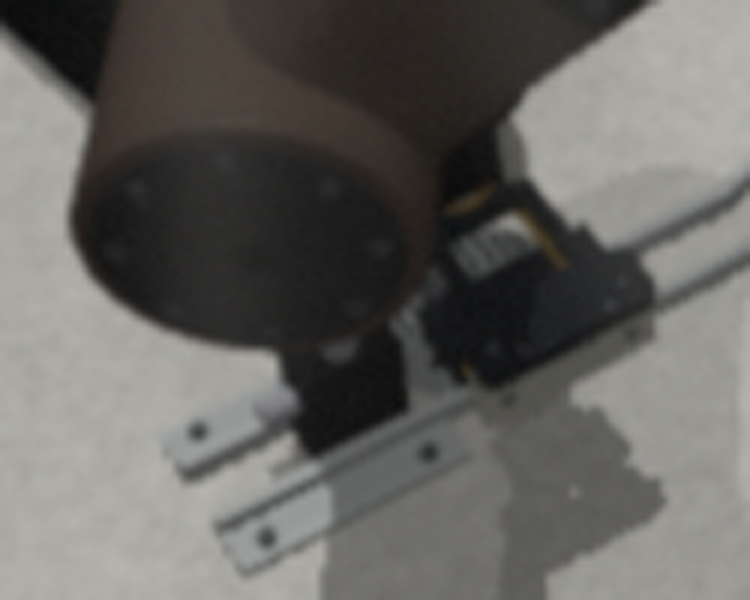

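Emit:
carry_out([
  [0, 0, 0.008, 0, 0, 0],
  [0, 0, 0.012, 0, 0, 0],
  [0, 0, 0.02, 0, 0, 0],
  [0, 0, 0.02, 0, 0, 0],
  [0, 0, 0.02, 0, 0, 0],
  [0, 0, 0, 0, 0, 0],
  [0, 0, 0, 0, 0, 0],
])

```text
time_s: 16.72
tcp_pos: [0.5518, 0.2626, 0.1084]
eef_rot: [179.6, -1.5, -101.2]
contact_force: [-0.3, -0.5, 0.4]
gripper_width: 0.0659
```

Emit:
carry_out([
  [0, 0, 0.03, 0, 0, 0],
  [0, 0.02, 0.03, 0, 0, 0],
  [0, 0.03, 0.03, 0, 0, 0],
  [0, 0.03, 0.02, 0, 0, 0],
  [0, 0, 0, 0, 0, 0],
  [0, 0, 0, 0, 0, 0],
  [0, 0, 0, 0, 0, 0],
  [0, 0, 0, 0, 0, 0],
])

```text
time_s: 17.38
tcp_pos: [0.5491, 0.3428, 0.226]
eef_rot: [179.5, -1.5, -101.3]
contact_force: [0.5, -0.2, 0.0]
gripper_width: 0.0658
```

```bash
python3 - <<'E'
from h import *
s,im=snap('wrist','w18.png');print(s['tcp_pos'],s['eef_rot'],s['contact_force'],s['qd'])
np.save('w18s.npy',[*s['tcp_pos'],*s['eef_rot']])
_,im=snap('side','s18.png');cv2.imwrite('pics/z18.png',cv2.resize(im[200:300,110:235,::-1],None,fx=6,fy=6,interpolation=2))
_,im=snap('scene','c18.png')
E
```

```text
[0.54909186 0.34278441 0.22595267] [ 179.47009786   -1.52936191 -101.28938786] [ 0.53863239 -0.18752614  0.01217837] [-0.04863201  0.01304799 -0.52685676 -0.11811617  0.17151952  0.09705376]
```

View pics/w18.png

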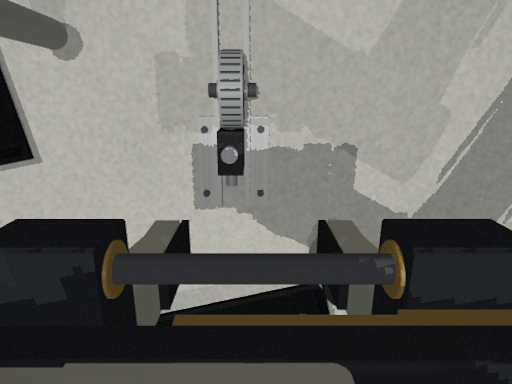

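View pics/z18.png

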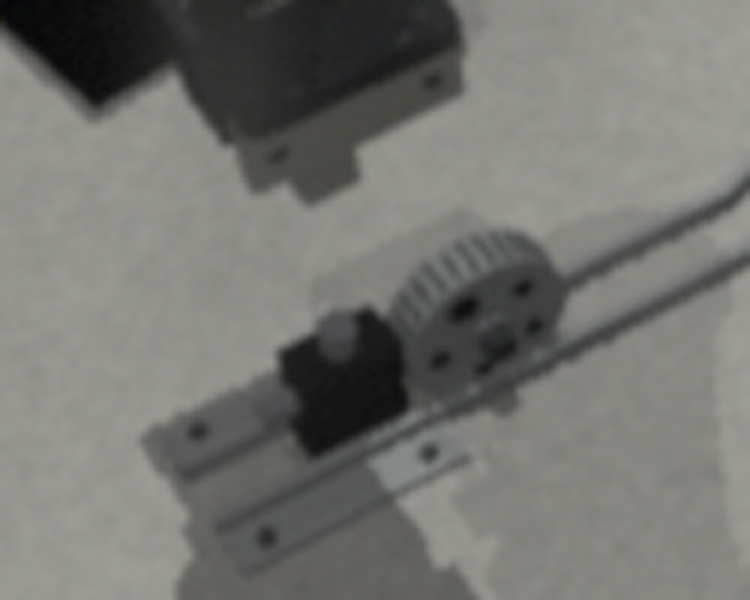

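View pics/c18.png

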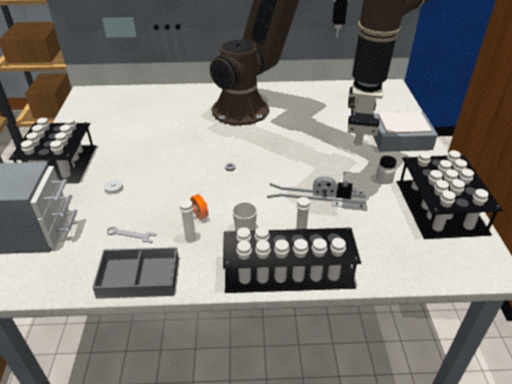

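The pulley stands alone in the lane, its rim against the block, with axle ends at (208.5,90) and (257.5,90) in the wrist view. The plunger's tail sticks out behind the block, and the bystanders look unmoved.

```bash
python3 - <<'E'
from h import *
v=np.load('w18s.npy'); s=dict(tcp_pos=v[:3],eef_rot=v[3:])
a=onz('wrist',(208.5,90.3),.038,s);b=onz('wrist',(257.5,90),.038,s);c=(a+b)/2;print(c,'off line',(c[0]-(.5032+.195*c[1]))*.98)
d=np.array([.191,.9816]);print('dock x',(c[:2]-[.5584,.2835])@d)
g=lambda u,z:onz('wrist',u,z,s)[:2]@d
print('tail len',(g((232,185.5),.044)-g((231,174.5),.06)),'axle->block back top',g((231,174.5),.06)-c[:2]@d)
cv2.imwrite('pics/z18w.png',cv2.resize(cv2.imread('pics/w18.png')[40:210,185:280],None,fx=5,fy=3.5,interpolation=2))
a=cv2.absdiff(cv2.imread('pics/scene0.png'),cv2.imread('pics/c18.png')).max(2)
for n,(x,y) in dict(tube_a=(187,220),tube_b=(303,213),beaker=(244,218),idler=(113,186),collar=(230,167),jar=(387,170),wrench=(131,234)).items(): print(n,(a[y-9:y+10,x-9:x+10]>40).mean())
E
```

```text
[0.5519139  0.26292984 0.038     ] off line -0.002506273971068078
dock x -0.021430517012973754
tail len 0.015682490144802108 axle->block back top 0.08240658173061233
tube_a 0.0
tube_b 0.0
beaker 0.0
idler 0.16066481994459833
collar 0.0
jar 0.07479224376731301
wrench 0.0
```

View pics/z18w.png

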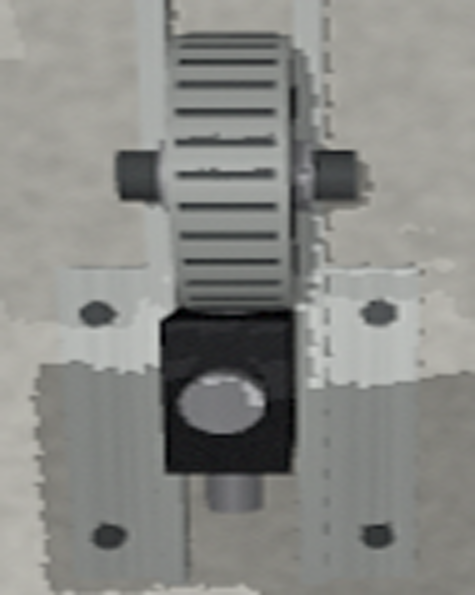

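The axle is 82 mm from the block's back. 83 mm would be fully home (38 + 45), so this agrees with flush to about 1 mm. Handing in.

```bash
python3 -c "
from plant import r
print(r.get_state()['contact_force']);print(r.close_job())"
```

```text
[-0.40152509 -0.43285275 -0.11012073]
the job is handed in; nothing more can be done
None
```

I gripped the pulley by its two axle ends and rolled it about 0.47 m along a gentle arc into the lane. I pressed it home until it stopped, opened the fingers and lifted clear, then handed the job in at about 17.5 s of the 61 s; no verdict was reported.

**Pressing home:**
- The plunger moved at about 8 N.
- The pulley then stopped dead at 11–12 N, even when I pushed slightly harder. I took that as the plunger being flush against the block.
- The wrist reading never passed about 12 N at the moments I read it, against the 15 N limit.

**Last checks:**
- **Position:** the pulley stands upright and free. Its axle is about 82 mm from the back of the block (83 mm if fully home) and about 21 mm before the dock origin.
- **Plunger:** before release its tail showed about 11 mm of travel, but the pictures resolve only about 1.5 mm. The dead stop and the axle-to-block distance are the stronger evidence that it is flush.
- **Robot:** it was clear of everything, with the wrist force near zero.

**Checks that were uncertain or disagreed:**
- **Sideways position:** the pulley measured about 2.5 mm off the lane line I fitted. That is within the 5 mm limit and is the most the rails allow.
- **Rolling:** tooth spacing on the rim suggested 3–4 mm of slip in one stretch just before the dock mouth. Everywhere else I compared, it agreed with rolling to a millimetre or two.
- **Wrist force:** the vertical reading drifted by up to about 4 N on the way without any matching change in height.
- **Bystanders:** five showed no change in the before-and-after pictures. The idler and jar patches changed a little, most likely from the arm's shadow.

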